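Turn the serving carousel until the jar faces front

TASK

Bring the lidded jar round to the front of the serving carousel: gently push the pegs on the carousel's rim with your fingertips until the jar stands squarely in line with the tongue that sticks out of the fixed foot. Do not touch or lift any of the four pots standing on the carousel, and leave the tray, paper roll and tall cup around it alone. Leave the carousel at rest.

Things in the scene. Friction and masses are not known exactly. Their poses are not given: they have to be found in the camera images.
- foot: fixed dark steel foot of the serving carousel: a disc 190 mm across and 10 mm high, a hub under the deck, and a flat tongue 26 mm wide, 10 mm high, running out to the front and ending 200 mm from the axis. Origin on the carousel's axis at table height; z up; the front (tongue) lies along its -x axis. Fixed during a run; stands elsewhere and turned up to 0.5 rad at each start.
- tongue_tip (a point): outer end of the tongue, middle of its width, on its upper face (10 mm above the table), 200 mm in front of the carousel's axis
- deck: round wooden deck, 240 mm across, underside 38 mm and top 50 mm above the table, 0.56 to 1.12 kg, with six pegged lugs (16 mm wide, 12 mm high, level with it) reaching 143 mm from the axis. Turns both ways, several whole turns, about the vertical axis through its origin (in its underside, z up); bearing friction 0.09 N m (0.7 N at a peg) stops it as soon as it is not pushed. peg0 is on its +x axis.
- peg0 (a point): centre of upright finger peg 0: diameter 14 mm, from 50 to 78 mm above the table, 135 mm from the axis, 0 degrees counter-clockwise (seen from above) from the deck's +x axis; the point is 64 mm above the table
- peg1 (a point): centre of upright finger peg 1: diameter 14 mm, from 50 to 78 mm above the table, 135 mm from the axis, 60 degrees counter-clockwise (seen from above) from the deck's +x axis; the point is 64 mm above the table
- peg2 (a point): centre of upright finger peg 2: diameter 14 mm, from 50 to 78 mm above the table, 135 mm from the axis, 120 degrees counter-clockwise (seen from above) from the deck's +x axis; the point is 64 mm above the table
- peg3 (a point): centre of upright finger peg 3: diameter 14 mm, from 50 to 78 mm above the table, 135 mm from the axis, 180 degrees counter-clockwise (seen from above) from the deck's +x axis; the point is 64 mm above the table
- peg4 (a point): centre of upright finger peg 4: diameter 14 mm, from 50 to 78 mm above the table, 135 mm from the axis, 240 degrees counter-clockwise (seen from above) from the deck's +x axis; the point is 64 mm above the table
- peg5 (a point): centre of upright finger peg 5: diameter 14 mm, from 50 to 78 mm above the table, 135 mm from the axis, 300 degrees counter-clockwise (seen from above) from the deck's +x axis; the point is 64 mm above the table
- jar: THE ITEM TO BRING TO THE FRONT: the closed jar, amber glass with a paper label and a flat steel screw lid, 50 mm in diameter and 50 mm high, 0.1 to 0.21 kg; stands loose on the deck, centre 60 to 80 mm from the axis; the four pots' places are swapped about at random, none starts at the front. Origin at the centre of its underside, z up
- beaker: open white plastic beaker, 52 mm across the rim and 48 mm high; stands loose on the deck, centre 60 to 80 mm from the axis; the four pots' places are swapped about at random, none starts at the front. Origin at the centre of its underside, z up
- dish: small steel dish, 62 mm across, with a heap of four foil balls, 40 mm high in all; stands loose on the deck, centre 60 to 80 mm from the axis; the four pots' places are swapped about at random, none starts at the front. Origin at the centre of its underside, z up
- shaker: waisted wooden pepper shaker, 44 mm across the foot and 50 mm high; stands loose on the deck, centre 60 to 80 mm from the axis; the four pots' places are swapped about at random, none starts at the front. Origin at the centre of its underside, z up
- tray: bystander: round lidded foil tray, 196 mm across, 40 mm high, loose on the table to the left; origin at the centre of its underside
- roll: bystander: paper towel roll standing on end, 110 mm in diameter, 200 mm high, loose on the table to the right; origin at the centre of its underside
- cup: bystander: white plastic cup, 70 mm across the rim, 90 mm high, loose on the table, beyond and to the left of the carousel; origin at the centre of its underside

How it is judged:
At the end, for the whole second after the job is handed in: The jar's centre is at the tongue's side of the carousel, within 13 mm either side of the tongue's centre line; all four pots stand upright (within 0.15 rad) on the deck, centres within 100 mm of the axis; the deck is at rest (under 0.05 rad/s) (y of jar in the frame of foot between -0.013 and 0.013 m and x of jar in the frame of foot below -0.045 m and angular speed of deck below 0.05 rad/s and horizontal distance between each of jar, beaker, dish, shaker and foot below 0.1 m and z of jar in the frame of foot between 0.044 and 0.056 m and angle between each of jar, beaker, dish, shaker's own z axis and vertical below 0.15 rad and z of beaker in the frame of foot between 0.044 and 0.056 m and z of dish in the frame of foot between 0.044 and 0.056 m and z of shaker in the frame of foot between 0.044 and 0.056 m); the robot touches nothing.
It fails at once if the hand or arm touches one of the four pots on the carousel (contact force between any of the fingers, the arm and jar above 0.5 N or contact force between any of the fingers, the arm and beaker above 0.5 N or contact force between any of the fingers, the arm and dish above 0.5 N or contact force between any of the fingers, the arm and shaker above 0.5 N).
It fails at once if a pot is lifted off the deck by more than 10 mm, or tipped by more than 0.3 rad (z of any of jar, beaker, dish, shaker in the frame of foot above 0.06 m or angle between any of jar, beaker, dish, shaker's own z axis and vertical above 0.3 rad).
It fails at once if a pot slides out of its place on the deck (its centre less than 40 or more than 100 mm from the axis) (horizontal distance between any of jar, beaker, dish, shaker and foot above 0.1 m or horizontal distance between any of jar, beaker, dish, shaker and foot below 0.04 m).
It fails at once if the carousel is handled roughly: spun faster than 3 rad/s, or pressed with more than 50 N (angular speed of deck above 3 rad/s or contact force between the fingers and deck above 50 N).
It fails at once if the foil tray, the paper roll or the tall cup is moved by more than 15 mm (distance of any of tray, roll, cup from where it was at the start of the episode above 0.015 m).
It also fails if it takes over 56 s, if anything falls off the work surface, if the arm or the gripper's body presses on something with over 40 N, if the wrist force passes 120 N, or if a joint passes its speed limit or range.

ROBOT

A 7-joint arm with a two-finger parallel gripper is mounted at the origin on the work surface. World frame = base frame: x ahead of the robot, y to its left, z up, the work surface at z = 0. Lengths are in m, angles in rad, forces in N, time in s.
With the tool pointing down it reaches from about 0.425 to 0.95 m from the base axis. Payload 16.7 kg.
Tool frame: the origin (TCP) lies at the very end of the fingers, on their centre line; the grasp point (between the pads) lies 19 mm behind it; z points along the fingers, y is the line along which they close (so a half turn about z gives the same grasp; the last joint's range is limited). The gripper opens to 94 mm and grips with 3 to 60 N. Pads are 16 mm wide; open, the fingers measure 119 mm over their backs; the gripper's body (75 mm by 177 mm) begins 78 mm behind the grasp point.
Start: joints at [0.974, 0.426, 0.074, 1.606, -0.034, 1.111, -0.067], TCP at [0.292, -0.608, 0.205] pointing down, gripper open.
Joint ranges: [-2.85, 2.85], [-0.5, 2.14], [-1.23, 1.37], [0.21, 2.46], [-1.02, 4.16], [0.16, 2.05], [-2.73, 2.73]. Speed limits (rad/s): [1.89, 1.89, 2.39, 2.39, 3.01, 3.01, 3.01].

INTERFACE

Orientations are given as a 3x3 rotation matrix whose columns are the frame's x, y, z axes.
In Python, from rig import r gives the robot as it stands.
- The arm moves only by the tool play_rows, never from a script. Its arguments are lists of equal length, an entry for each row: "xyz": the shift along the tool's x, y, z in m, a list of three; "spin": the turn about the tool's z in rad. A call has 1 to 5 rows; each row shifts and turns the commanded pose from where the row before left it, along the tool's axes as they then stand; what a row does not reach is not made up. A row lasts 1/12 s, in which the tool goes at most 41.7 mm and 7.16 degrees, less where a joint would pass 70% of its speed; a pose out of reach is approached as far as the arm can. A call is refused whole if a number of a shift passes 0.0417 or a number of a turn 0.125, either way. A call with a gripper value outside its range is refused whole. "grip" is the opening, from -1 (shut) to 1 (fully open), so that 0 is half open, set as the call begins (left out, the last holds). The fingers move at their own pace and stop on an object; "newtons" is the grip in N (left out, the last holds). Time passes only in rows, so rows that do not move let the fingers close. It gives the time, the measured TCP pose, the force, the opening and the grip force at its end, in the units of the state.
- r.state(): the state, without advancing time (a new reading comes with each control period).
- r.get_image(name): name is "side" or "top" or "wrist"; returns the picture (480x640x3 uint8, red, green, blue); there is no depth.
- r.get_calibration(name): a dict with "mtx" (3x3 intrinsics, pixels), "R" (3x3) and "t" (3): a world point X has camera coordinates R X + t; the wrist camera has in their place "tool_from_camera" (4x4, takes a point from camera to tool coordinates, whose origin is the TCP and whose axes are the flange's). Camera axes: x right, y down, z forward; pixel columns grow to the right and rows downward; lengths in m; the calibration is good to about 2 mm. A picture is of the moment at which its call begins: read the wrist's pose just before it. get_calibration takes no time and is no camera call.
- r.hand_in(): hands the job in; it is judged then, once.
The state is a dict: "clock": time; "q": joint angles; "qd": joint speeds; "joint_efforts": joint torques, N m; "eef_pos": TCP position; "ee_rot": TCP orientation; "contact_force": force on the tool from outside, world axes, zero at the start; "ft_torque": the same for the moment, N m; "finger_gap": opening from 0.0 (shut) to 1.0 (fully open); "grip_force": force on a finger pad.
Only numpy, scipy, OpenCV 4.12 (cv2) and the standard library are available. Lean on these libraries where they do the work, as an engineer would, in place of code of your own. Each camera call takes 0.05 s, during which the arm holds its last target. There are 200 camera calls.

## Working session

There is one attempt and no reset: what is moved stays moved. The work goes in short steps, Python scripts to look and compute and a tool call to move; the robot and the scene stay as the last step left them, time stands still between calls to the robot, and variables do not carry over. Pictures are saved under pics/ and viewed, at most 10 in all, crops included, and the job is handed in when it is done.

Besides the shell and the picture viewer there is one more tool, called after "Request:" by a JSON object that holds its "op" and its "data". play_rows: Moves the arm, as the interface text tells. Its arguments: {"type":"object","properties":{"xyz":{"type":"array","items":{"type":"array","items":{"type":"number"}}},"spin":{"type":"array","items":{"type":"number"}},"grip":{"type":"number"},"newtons":{"type":"number"}},"required":["xyz","spin"]}

```bash
mkdir -p pics; python3 - <<'E'
from rig import r
import cv2
for n in("top","side"):
    cv2.imwrite(f"pics/{n}0.png",r.get_image(n)[:,:,::-1])
    c=r.get_calibration(n); print(n,c["mtx"],c["R"],c["t"])
s=r.state(); print(s["clock"],s["eef_pos"],s["ee_rot"])
E
```

```text
top [[527.87929602   0.         320.49746961]
 [  0.         527.87929602 242.15256945]
 [  0.           0.           1.        ]] [[-0.00629998 -0.99997905  0.00148749]
 [-0.99478932  0.0061159  -0.10176838]
 [ 0.10175715 -0.00212088 -0.99480701]] [-0.01227437  0.53573537  1.36398612]
side [[613.29993861   0.         317.76845311]
 [  0.         613.29993861 234.59819213]
 [  0.           0.           1.        ]] [[-0.96463086 -0.26340058 -0.01036538]
 [-0.16146755  0.62149689 -0.76659627]
 [ 0.20836396 -0.73780875 -0.64204572]] [0.52086925 0.16278544 1.37140583]
0.1 [ 0.2920764  -0.60812043  0.20487603] [[ 9.01413963e-01  4.32957924e-01 -5.51116279e-04]
 [ 4.32958266e-01 -9.01413471e-01  9.45249673e-04]
 [-8.75303020e-05 -1.09067160e-03 -9.99999401e-01]]
```

View pics/top0.png

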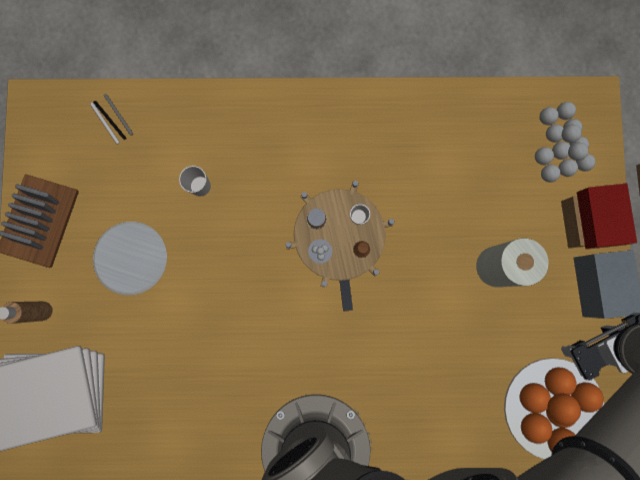

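View pics/side0.png

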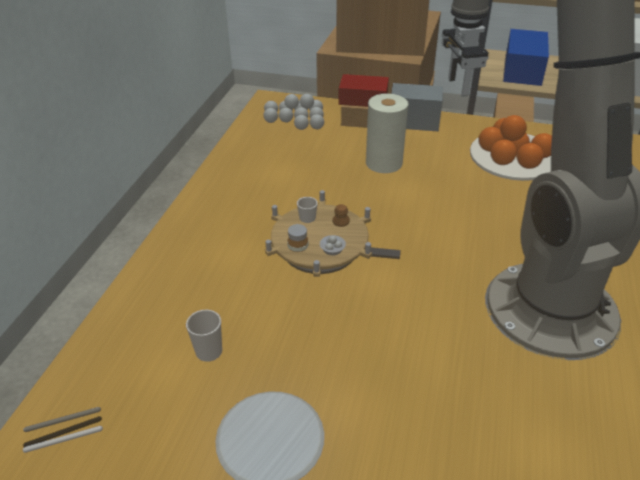

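The top view shows the deck at about (339,234) and the tongue tip at (348,310). The jar is at (316,218), the dish at (320,250), the beaker at (360,213) and the shaker at (362,248). The side view agrees, with the jar at (297,237). Next I'll zoom in for better pixel positions.

```bash
python3 - <<'E'
import cv2
a=cv2.imread("pics/top0.png")[175:320,275:405]; cv2.imwrite("pics/c.png",cv2.resize(a,None,fx=4,fy=4,interpolation=cv2.INTER_CUBIC))
a=cv2.imread("pics/side0.png")[180:290,255:415]; cv2.imwrite("pics/d.png",cv2.resize(a,None,fx=5,fy=5,interpolation=cv2.INTER_CUBIC))
E
```

```text
(no output)
```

View pics/c.png

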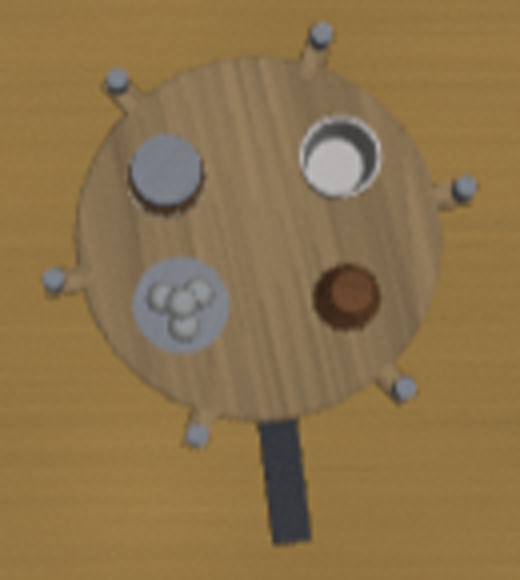

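View pics/d.png

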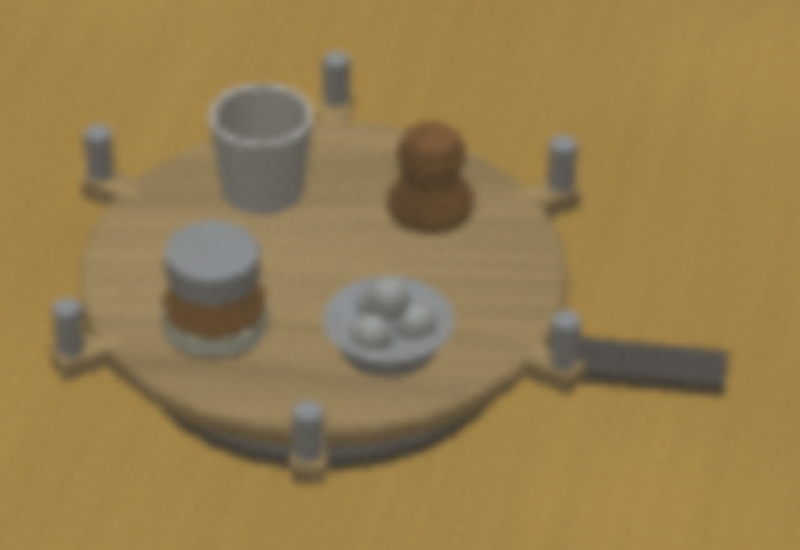

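The crops give peg-top pixels in both views, the jar lid at (166,170), and the tongue edges and end (tip about (291,543)). I'll triangulate from these.

```bash
cat >h.py <<'E'
import numpy as np,cv2
from rig import r
C={n:r.get_calibration(n) for n in("top","side")}
def ray(n,p):
    c=C[n];R=np.array(c["R"]);d=R.T@np.linalg.inv(c["mtx"])@[p[0],p[1],1];return -R.T@np.array(c["t"]),d
def plane(n,p,z):
    o,d=ray(n,p);return o+d*(z-o[2])/d[2]
def tri(a,b):
    A=[np.hstack([np.array(C[n]["R"]),np.array(C[n]["t"])[:,None]]) for n in("top","side")]
    A=[np.array(C[n]["mtx"])@x for n,x in zip(("top","side"),A)]
    X=cv2.triangulatePoints(A[0],A[1],np.float64(a).T,np.float64(b).T);return (X[:3]/X[3]).T
def circ(P,rad=None):
    A=np.c_[2*P[:,:2],np.ones(len(P))];x=np.linalg.lstsq(A,(P[:,:2]**2).sum(1),rcond=None)[0];return x[:2],np.sqrt(x[2]+x[:2]@x[:2])
E
python3 - <<'E'
from h import *
np.set_printoptions(precision=4,suppress=True)
T=lambda p:np.array(p)/4.+[274.6,174.6]
S=lambda p:np.array(p)/5.+[254.6,179.6]
t=T([(118,77),(322,32),(465,186),(404,385),(198,433),(54,277)])
s=S([(67,305),(98,131),(337,58),(563,142),(566,317),(308,408)])
X=tri(t,s);print(X);P=np.array([plane("top",p,.078) for p in t])
c,rad=circ(P);print(c,rad,circ(X));a=np.arctan2(*(P[:,:2]-c).T[::-1]);print(np.degrees(a))
j=plane("top",T((167,169)),.1)[:2];tip=plane("top",T((292,543)),.01)[:2];mid=plane("top",T((279,422)),.01)[:2]
print(tri([T((167,169))],[S((212,252))]))
print("jar",j,"tip",tip,mid);d=lambda v:np.degrees(np.arctan2(v[1],v[0]))
print("jarang",d(j-c),np.hypot(*(j-c)),"tip",d(tip-c),np.hypot(*(tip-c)),d(tip-mid))
E
```

```text
[[ 0.6542  0.0255  0.0771]
 [ 0.6825 -0.1057  0.0776]
 [ 0.5821 -0.1955  0.0779]
 [ 0.4549 -0.1545  0.078 ]
 [ 0.426  -0.0241  0.0776]
 [ 0.5255  0.0666  0.0776]]
[ 0.5558 -0.064 ] 0.13415451064536021 (array([ 0.5544, -0.0643]), np.float64(0.1342908376116191))
[  42.0866  -17.8956  -78.1301 -137.6755  162.6492  102.5477]
[[ 0.5916 -0.0056  0.0974]]
jar [ 0.5921 -0.0054] tip [ 0.3564 -0.0859] [ 0.436  -0.0782]
jarang 58.18377289203134 0.068961361502401 tip -173.74463708320815 0.2005371968178962 -174.4759715282694
```

```bash
python3 - <<'E'
from h import *
s=r.state();R=np.array(s["ee_rot"]);p=np.array(s["eef_pos"]);c=np.array([.5555,-.0642])
f=lambda a,z:np.array([*(c+.138*np.array([np.cos(np.radians(a)),np.sin(np.radians(a))])),z])
q=f(-94,.3);print("roll",plane("top",(525,262),.2));print("transfer",(R.T@(q-[p[0],p[1],.3])).round(4),q)
A=np.linspace(-94,34,41);W=np.array([f(a,.058) for a in A]);e=np.zeros(3)
for k in range(40):
    d=(R.T@(W[k+1]-W[0]-R@e)).round(4);d[2]=0;e+=d;print(d[:2].tolist(),end=", " if k%5<4 else "\n")
E
```

```text
roll [ 0.4692224  -0.48517422  0.2       ]
transfer [ 4.047e-01 -2.563e-01  2.000e-04] [ 0.54587361 -0.20186384  0.3       ]
[0.0068, 0.0036], [0.007, 0.0033], [0.0072, 0.0028], [0.0073, 0.0024], [0.0074, 0.0021]
[0.0075, 0.0016], [0.0077, 0.0012], [0.0076, 0.0007], [0.0077, 0.0004], [0.0077, -0.0001]
[0.0077, -0.0006], [0.0077, -0.0009], [0.0075, -0.0014], [0.0075, -0.0018], [0.0074, -0.0022]
[0.0073, -0.0027], [0.007, -0.003], [0.0069, -0.0034], [0.0068, -0.0038], [0.0064, -0.0042]
[0.0063, -0.0045], [0.006, -0.0049], [0.0056, -0.0052], [0.0054, -0.0055], [0.0051, -0.0058]
[0.0048, -0.006], [0.0044, -0.0063], [0.004, -0.0066], [0.0037, -0.0068], [0.0033, -0.007]
[0.0029, -0.0071], [0.0025, -0.0073], [0.002, -0.0074], [0.0017, -0.0075], [0.0013, -0.0076]
[0.0008, -0.0077], [0.0003, -0.0077], [0.0, -0.0077], [-0.0005, -0.0077], [-0.0009, -0.0077]
```

Request:
{"op": "play_rows", "data": {"xyz": [[0,0,-0.03],[0,0,-0.035],[0,0,-0.035],[0,0,0]], "spin": [0,0,0,0], "grip": -1}}

```text
clock: 0.43
eef_pos: [0.2931, -0.6105, 0.3124]
ee_rot: [[0.902, 0.433, 0.004], [0.433, -0.902, -0.007], [0.001, 0.008, -1.0]]
contact_force: [0.3, -0.6, 0.2]
finger_gap: 0.75
grip_force: 0.0
```

Request:
{"op": "play_rows", "data": {"xyz": [[0.027,-0.017,0],[0.027,-0.017,0],[0.027,-0.017,0],[0.027,-0.017,0],[0.027,-0.017,0]], "spin": [0,0,0,0,0]}}

```text
clock: 0.85
eef_pos: [0.3776, -0.4719, 0.3051]
ee_rot: [[0.901, 0.433, -0.0], [0.433, -0.901, 0.0], [-0.0, -0.0, -1.0]]
contact_force: [1.1, -1.1, 0.0]
finger_gap: 0.397
grip_force: 0.0
```

Request:
{"op": "play_rows", "data": {"xyz": [[0.027,-0.017,0],[0.027,-0.017,0],[0.027,-0.017,0],[0.027,-0.017,0],[0.027,-0.017,0]], "spin": [0,0,0,0,0]}}

```text
clock: 1.27
eef_pos: [0.4624, -0.3368, 0.3052]
ee_rot: [[0.901, 0.433, -0.0], [0.433, -0.901, 0.0], [-0.0, -0.0, -1.0]]
contact_force: [1.2, 0.2, -0.0]
finger_gap: 0.043
grip_force: 0.0
```

Request:
{"op": "play_rows", "data": {"xyz": [[0.027,-0.017,0],[0.027,-0.017,0],[0.027,-0.017,0],[0.027,-0.017,0],[0.027,-0.018,0]], "spin": [0,0,0,0,0]}}

```text
clock: 1.68
eef_pos: [0.547, -0.201, 0.3052]
ee_rot: [[0.902, 0.433, -0.0], [0.433, -0.902, 0.0], [-0.0, -0.0, -1.0]]
contact_force: [1.3, -1.0, 0.3]
finger_gap: 0.003
grip_force: 0.0
```

Request:
{"op": "play_rows", "data": {"xyz": [[0,0,0],[0,0,0],[0,0,0],[0,0,0],[0,0,0]], "spin": [0,0,0,0,0]}}

```text
clock: 2.1
eef_pos: [0.5459, -0.2035, 0.3054]
ee_rot: [[0.902, 0.431, -0.0], [0.431, -0.902, -0.0], [-0.0, 0.0, -1.0]]
contact_force: [0.1, 0.3, 0.6]
finger_gap: 0.004
grip_force: 0.0
```

Request:
{"op": "play_rows", "data": {"xyz": [[0,0,0.03],[0,0,0.035],[0,0,0.035],[0,0,0.035],[0,0,0.035]], "spin": [0,0,0,0,0]}}

```text
clock: 2.52
eef_pos: [0.546, -0.2032, 0.1343]
ee_rot: [[0.902, 0.432, 0.001], [0.432, -0.902, -0.0], [0.0, 0.001, -1.0]]
contact_force: [1.0, -0.5, 0.4]
finger_gap: 0.009
grip_force: 0.0
```

Request:
{"op": "play_rows", "data": {"xyz": [[0,0,0.025],[0,0,0.02],[0,0,0.016],[0,0,0.014],[0,0,0]], "spin": [0,0,0,0,0]}}

```text
clock: 2.93
eef_pos: [0.5446, -0.2027, 0.0579]
ee_rot: [[0.902, 0.432, -0.004], [0.432, -0.902, 0.001], [-0.003, -0.002, -1.0]]
contact_force: [0.1, 0.6, 0.1]
finger_gap: 0.001
grip_force: 0.0
```

```bash
python3 - <<'E'
from h import *
for n in("top","side"): 
    im=r.get_image(n)[:,:,::-1]; cv2.imwrite(f"pics/{n}1.png",im)
a=cv2.imread("pics/side1.png")[120:290,255:415]; cv2.imwrite("pics/e.png",cv2.resize(a,None,fx=3,fy=3))
print(r.state()["eef_pos"])
E
```

```text
[ 0.54616444 -0.20288405  0.0605866 ]
```

View pics/e.png

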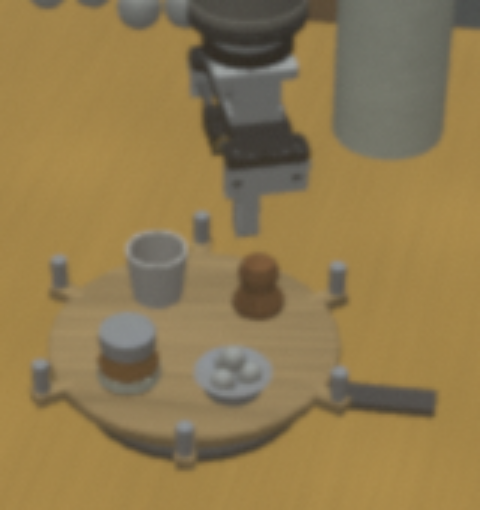

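The fingertip, at (246,235) in the crop, is down beside the rear peg at (202,228) and clear of the pots. I'll start pushing.

Request:
{"op": "play_rows", "data": {"xyz": [[0.0068,0.0036,0],[0.007,0.0033,0],[0.0072,0.0028,0],[0.0073,0.0024,0],[0.0074,0.0021,0]], "spin": [0,0,0,0,0]}}

```text
clock: 3.45
eef_pos: [0.586, -0.1996, 0.0608]
ee_rot: [[0.901, 0.433, 0.001], [0.433, -0.901, -0.0], [0.0, 0.0, -1.0]]
contact_force: [-0.1, -0.7, 0.4]
finger_gap: 0.009
grip_force: 0.4
```

Request:
{"op": "play_rows", "data": {"xyz": [[0.0075,0.0016,0],[0.0077,0.0012,0],[0.0076,0.0007,0],[0.0077,0.0004,0],[0.0077,-0.0001,0]], "spin": [0,0,0,0,0]}}

```text
clock: 3.87
eef_pos: [0.6215, -0.1861, 0.0604]
ee_rot: [[0.901, 0.433, -0.0], [0.433, -0.901, 0.0], [-0.0, -0.0, -1.0]]
contact_force: [-1.5, 0.3, 0.3]
finger_gap: 0.006
grip_force: 0.4
```

Request:
{"op": "play_rows", "data": {"xyz": [[0.0077,-0.0006,0],[0.0077,-0.0009,0],[0.0075,-0.0014,0],[0.0075,-0.0018,0],[0.0074,-0.0022,0]], "spin": [0,0,0,0,0]}}

```text
clock: 4.28
eef_pos: [0.6525, -0.1634, 0.0604]
ee_rot: [[0.901, 0.433, -0.0], [0.433, -0.901, 0.0], [-0.0, -0.0, -1.0]]
contact_force: [-1.7, 0.8, 1.0]
finger_gap: 0.002
grip_force: 0.7
```

```bash
python3 - <<'E'
from h import *
im=r.get_image("side")[:,:,::-1]; cv2.imwrite("pics/side2.png",im)
a=im[120:290,255:415]; cv2.imwrite("pics/f.png",cv2.resize(a,None,fx=3,fy=3))
s=r.state();p=s["eef_pos"]-np.array([.5555,-.0642,0]);print(s["eef_pos"],np.hypot(p[0],p[1]),np.degrees(np.arctan2(p[1],p[0])))
E
```

```text
[ 0.65360812 -0.16182528  0.06051608] 0.13840483789302732 -44.85866191318665
```

View pics/f.png

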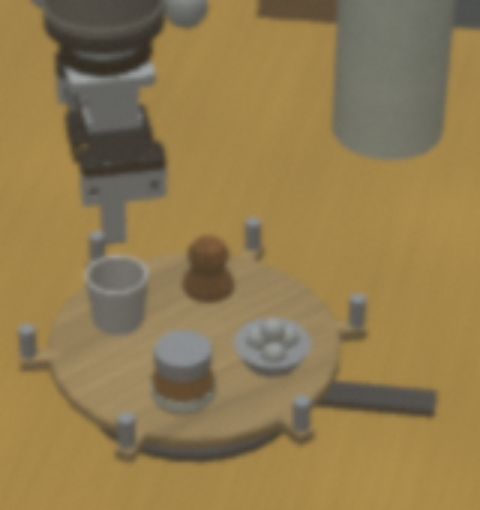

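The finger at (113,238) is pushing the peg at (97,245), and the deck has turned with every pot still in place. I'll continue along the arc.

Request:
{"op": "play_rows", "data": {"xyz": [[0.0073,-0.0027,0],[0.007,-0.003,0],[0.0069,-0.0034,0],[0.0068,-0.0038,0],[0.0064,-0.0042,0]], "spin": [0,0,0,0,0]}}

```text
clock: 4.75
eef_pos: [0.6761, -0.133, 0.0605]
ee_rot: [[0.901, 0.433, 0.0], [0.433, -0.901, 0.0], [0.0, 0.0, -1.0]]
contact_force: [-0.4, 0.5, -0.2]
finger_gap: 0.006
grip_force: 0.4
```

Request:
{"op": "play_rows", "data": {"xyz": [[0.0063,-0.0045,0],[0.006,-0.0049,0],[0.0056,-0.0052,0],[0.0054,-0.0055,0],[0.0051,-0.0058,0]], "spin": [0,0,0,0,0]}}

```text
clock: 5.17
eef_pos: [0.6903, -0.0973, 0.0605]
ee_rot: [[0.901, 0.433, 0.0], [0.433, -0.901, 0.0], [0.0, 0.0, -1.0]]
contact_force: [0.7, -0.4, 0.9]
finger_gap: 0.005
grip_force: 0.3
```

Request:
{"op": "play_rows", "data": {"xyz": [[0.0048,-0.006,0],[0.0044,-0.0063,0],[0.004,-0.0066,0],[0.0037,-0.0068,0],[0.0033,-0.007,0]], "spin": [0,0,0,0,0]}}

```text
clock: 5.58
eef_pos: [0.694, -0.059, 0.0605]
ee_rot: [[0.901, 0.433, -0.0], [0.433, -0.901, 0.0], [-0.0, -0.0, -1.0]]
contact_force: [0.5, -0.4, -0.9]
finger_gap: 0.003
grip_force: 0.3
```

Request:
{"op": "play_rows", "data": {"xyz": [[0.0029,-0.0071,0],[0.0025,-0.0073,0],[0.002,-0.0074,0],[0.0017,-0.0075,0],[0.0013,-0.0076,0]], "spin": [0,0,0,0,0]}}

```text
clock: 6.0
eef_pos: [0.6872, -0.0213, 0.0605]
ee_rot: [[0.901, 0.433, -0.0], [0.433, -0.901, 0.0], [-0.0, -0.0, -1.0]]
contact_force: [0.1, -1.3, -0.4]
finger_gap: 0.004
grip_force: 0.4
```

Request:
{"op": "play_rows", "data": {"xyz": [[0.0008,-0.0077,0],[0.0003,-0.0077,0],[0.0,-0.0077,0],[-0.0005,-0.0077,0],[-0.0009,-0.0077,0]], "spin": [0,0,0,0,0]}}

```text
clock: 6.42
eef_pos: [0.6701, 0.0132, 0.0605]
ee_rot: [[0.901, 0.433, -0.0], [0.433, -0.901, 0.0], [-0.0, -0.0, -1.0]]
contact_force: [-0.1, -1.5, 0.3]
finger_gap: 0.003
grip_force: 0.5
```

```bash
python3 - <<'E'
from h import *
im=r.get_image("side")[:,:,::-1]; cv2.imwrite("pics/side3.png",im)
t=r.get_image("top")[:,:,::-1]; cv2.imwrite("pics/top3.png",t)
a=cv2.resize(im[150:290,255:415],None,fx=2.5,fy=2.5,interpolation=cv2.INTER_CUBIC)
b=cv2.resize(t[180:320,245:405],None,fx=2.5,fy=2.5,interpolation=cv2.INTER_CUBIC)
cv2.imwrite("pics/g.png",np.hstack([a,b]))
s=r.state();p=s["eef_pos"]-np.array([.5555,-.0642,0]);print(s["eef_pos"],np.hypot(p[0],p[1]),np.degrees(np.arctan2(p[1],p[0])))
E
```

```text
[0.66981922 0.01429119 0.06059547] 0.1386713762817507 34.47336149746829
```

View pics/g.png

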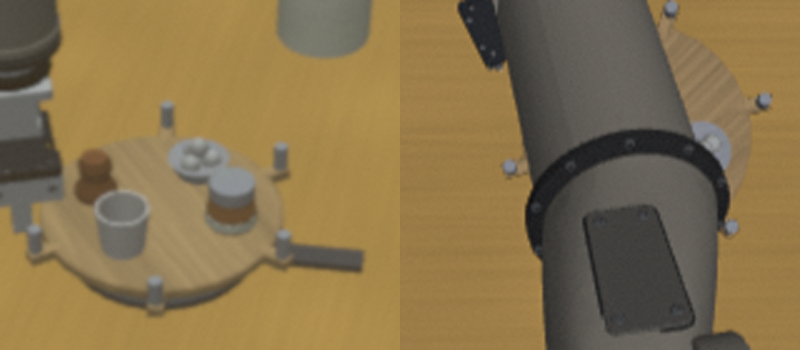

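The jar lid is at (231,183) in the left panel, nearing the tongue line. The peg tops visible in the top panel are (671,7), (764,99), (731,227) and (511,166). I'll use these to compute the remaining angle.

```bash
python3 - <<'E'
from h import *
c=np.array([.5555,-.0642])
ang=lambda v:np.degrees(np.arctan2(v[1],v[0]))
for p in[(671,7),(764,99),(731,227),(511,166)]:
    print("peg",ang(plane("top",np.array([p[0]-400,p[1]])/2.5+[244.7,179.7],.078)[:2]-c))
S=lambda p:np.array(p)/2.5+[254.7,149.7]
for p in[(167,105),(280,147),(283,236),(155,282),(34,231)]: print("s",ang(plane("side",S(p),.078)[:2]-c))
j=plane("side",S((231,184)),.1)[:2]-c;print("jar",ang(j),np.hypot(*j))
E
```

```text
peg -15.66259240686544
peg -75.9475870911514
peg -136.21764807533663
peg 105.08356855720012
s -78.44730970850178
s -138.94556458870088
s 161.46233623668394
s 103.82266164068795
s 45.2319934073337
jar 173.7602373989999 0.0735447577529295
```

Request:
{"op": "play_rows", "data": {"xyz": [[-0.0008,-0.005,0],[-0.001,-0.005,0],[-0.0014,-0.0052,0],[0,0,0],[0,0,0]], "spin": [0,0,0,0,0]}}

```text
clock: 6.93
eef_pos: [0.6609, 0.0252, 0.0606]
ee_rot: [[0.901, 0.433, 0.0], [0.433, -0.901, 0.0], [0.0, -0.0, -1.0]]
contact_force: [0.5, -1.1, 0.0]
finger_gap: 0.005
grip_force: 0.0
```

Request:
{"op": "play_rows", "data": {"xyz": [[0.002,0.006,0],[0.002,0.006,0],[0,0,0],[0,0,-0.03],[0,0,-0.04]], "spin": [0,0,0,0,0]}}

```text
clock: 7.35
eef_pos: [0.6678, 0.015, 0.1279]
ee_rot: [[0.902, 0.432, -0.006], [0.432, -0.902, -0.0], [-0.006, -0.002, -1.0]]
contact_force: [0.2, 0.5, 1.0]
finger_gap: 0.006
grip_force: 0.0
```

Request:
{"op": "play_rows", "data": {"xyz": [[0,0,-0.04],[0,0,-0.04],[0,0,-0.04],[0,0,-0.04],[0,0,-0.03]], "spin": [0,0,0,0,0]}}

```text
clock: 7.77
eef_pos: [0.6703, 0.0154, 0.3244]
ee_rot: [[0.902, 0.432, 0.003], [0.432, -0.902, 0.0], [0.003, 0.001, -1.0]]
contact_force: [1.6, -0.1, -0.3]
finger_gap: 0.004
grip_force: 0.0
```

Request:
{"op": "play_rows", "data": {"xyz": [[-0.026,0.022,0],[-0.026,0.022,0],[-0.026,0.022,0],[-0.026,0.022,0],[-0.026,0.022,0]], "spin": [0,0,0,0,0]}}

```text
clock: 8.18
eef_pos: [0.5994, -0.1415, 0.3207]
ee_rot: [[0.902, 0.432, 0.0], [0.432, -0.902, -0.0], [0.0, 0.0, -1.0]]
contact_force: [0.8, -1.0, 1.3]
finger_gap: 0.007
grip_force: 0.0
```

Request:
{"op": "play_rows", "data": {"xyz": [[-0.026,0.022,0],[-0.026,0.022,0],[-0.026,0.022,0],[-0.026,0.022,0],[-0.026,0.022,0]], "spin": [0,0,0,0,0]}}

```text
clock: 8.6
eef_pos: [0.5297, -0.2969, 0.3206]
ee_rot: [[0.902, 0.432, 0.0], [0.432, -0.902, -0.0], [0.0, 0.0, -1.0]]
contact_force: [1.9, -1.0, -0.1]
finger_gap: -0.0
grip_force: 0.0
```

Request:
{"op": "play_rows", "data": {"xyz": [[-0.026,0.022,0],[-0.026,0.022,0],[-0.026,0.022,0],[-0.026,0.022,0],[0,0,0]], "spin": [0,0,0,0,0]}}

```text
clock: 9.02
eef_pos: [0.4705, -0.4264, 0.3203]
ee_rot: [[0.905, 0.425, -0.002], [0.425, -0.905, -0.002], [-0.003, 0.001, -1.0]]
contact_force: [-0.7, -0.6, -0.6]
finger_gap: 0.006
grip_force: 0.0
```

```bash
python3 - <<'E'
from h import *
t=r.get_image("top")[:,:,::-1]; cv2.imwrite("pics/top4.png",t)
cv2.imwrite("pics/i.png",cv2.resize(t[175:320,275:405],None,fx=4,fy=4,interpolation=cv2.INTER_CUBIC))
E
```

```text
(no output)
```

View pics/i.png

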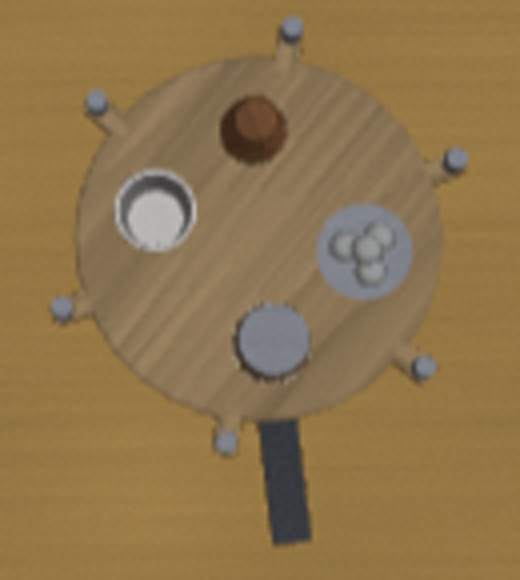

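The jar lid is now at (273,341), almost in line with the tongue ((279,422) to (292,543)), and all the pots are standing. I'll work out the lateral offset.

```bash
python3 - <<'E'
from h import *
T=lambda p:np.array(p)/4.+[274.6,174.6]
c=np.array([.5555,-.0642])
j=plane("top",T((273,340)),.1)[:2]
tip=plane("top",T((292,543)),.01)[:2];mid=plane("top",T((279,422)),.01)[:2]
for d in(c-tip,mid-tip):
    d=d/np.hypot(*d);v=j-tip;print("lateral",d[0]*v[1]-d[1]*v[0],"dist",np.hypot(*(j-c)))
print(r.state()["clock"],np.abs(r.state()["qd"]).max())
E
```

```text
lateral 0.0011467921299762387 dist 0.07158558616676577
lateral 0.002709330484259106 dist 0.07158558616676577
9.0667 0.05634553107304762
```

The jar is 1 to 3 mm off the centre line, well within the 13 mm allowed. I'll hand in.

Request:
{"op": "play_rows", "data": {"xyz": [[0,0,0],[0,0,0],[0,0,0],[0,0,0]], "spin": [0,0,0,0]}}

```text
clock: 9.4
eef_pos: [0.4757, -0.4185, 0.3205]
ee_rot: [[0.901, 0.434, 0.0], [0.434, -0.901, 0.0], [0.0, -0.0, -1.0]]
contact_force: [-0.7, -0.3, 0.2]
finger_gap: 0.006
grip_force: 0.0
```

```bash
python3 -c "
from rig import r
print(r.hand_in())"
```

```text
the job is handed in; nothing more can be done
None
```

The job is handed in at about 9.4 s: by my last top-view measurement the jar is 1–3 mm off the tongue's centre line (13 mm allowed), all four pots are standing on the deck, and the arm is clear; the hand-in returned no verdict.

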